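Sort paste tins by weight on the balcony

TASK

Lift each of the three look-alike paste tins in the rack to feel whether it is full or used up. Stand every used-up tin in the slatted basket; stand every full one on the floor of the clear box, across it, with its narrow ends towards the box's two closer walls - there is no room there for fingers at the ends, so first stand it on the free cork mat, let go, and take it again by its broad faces. Set the tins down rather than dropping or tipping them, and leave the jar, mug, brush and scraper where they are.

Things in the scene. Friction and masses are not known exactly. Their poses are not given: they have to be found in the camera images.
- tin_1: closed oblong metal tin, 60 (its x) x 32 (its y) x 70 mm tall, flat top; origin at the centre of its underside. Starts upright in a rack bay. All look alike: full ones weigh 250 to 360 g, used-up ones 40 to 85 g, and only the load on the wrist tells. The number in the name says nothing.
- tin_2: another tin, the same outside as tin_1 in every way; it too may be full or used up
- tin_3: another tin, the same outside as tin_1 in every way; it too may be full or used up
- rack: fixed grey rack like a toast rack: base 84 (x) x 138 (y) x 5 mm, origin under its centre. Four upright plates (40 mm long in x, 3 thick, tops 73 mm above the table) make three bays centred at y = -41, 0, 41 mm. Tins stand on the base with their 60 mm side along rack x, 3 mm play per broad face, ends 10 mm beyond the plates: grip across the ends, lift straight up.
- mat: fixed square cork mat, 150 x 150 x 4 mm thick, lying clear on the table; origin at the centre of its underside. Free room to set a tin down and change the grip.
- box: fixed clear acrylic open box with white rim, inside 67 (its x) x 100 mm (its y), walls and floor 3 mm, rim 85 mm above the table; origin at the centre of its underside. A full tin belongs upright on its floor, its 60 mm side along box x (3.5 mm play per end), leaving 34 mm finger room beside each broad face. Tin tops come 12 mm below the rim, so grip it high, near its top.
- basket: fixed open slatted basket, outside 150 (x) x 200 (y) mm, walls 5 mm thick and 45 mm high, floor 5 mm thick; origin at the centre of its underside. Used-up tins stand upright on its floor, anywhere. Basket and clear box may change sides.
- jar: bystander: open glass jar, 68 mm wide at the rim and 75 mm tall, beside the mat
- mug: bystander: white mug, 76 mm wide and 85 mm tall, on the other side of the mat
- brush: bystander: red boot brush lying bristles down, 170 x 45 x 38 mm, near the robot on its left
- scraper: bystander: steel spoon-shaped scraper 190 mm long lying near the robot on its right
Not all that is in view belongs to the job. What is shaped like the tin_2 but orange or pink is not meant.

How it is judged:
On the way:
1. a full tin stands by itself on the mat or the table, let go, clear of rack, box and basket, so that it can be taken another way (((contact force between tin_1 and the fingers below 0.01 N and contact force between tin_1 and anything else above 1.7 N and horizontal distance between tin_1 and rack above 0.09 m and horizontal distance between tin_1 and box above 0.09 m and horizontal distance between tin_1 and basket above 0.13 m and height (world z) of tin_1 below 0.012 m and angle between tin_1's own z axis and vertical below 0.12 rad and linear speed of tin_1 below 0.02 m/s) or (contact force between tin_2 and the fingers below 0.01 N and contact force between tin_2 and anything else above 1.7 N and horizontal distance between tin_2 and rack above 0.09 m and horizontal distance between tin_2 and box above 0.09 m and horizontal distance between tin_2 and basket above 0.13 m and height (world z) of tin_2 below 0.012 m and angle between tin_2's own z axis and vertical below 0.12 rad and linear speed of tin_2 below 0.02 m/s) or (contact force between tin_3 and the fingers below 0.01 N and contact force between tin_3 and anything else above 1.7 N and horizontal distance between tin_3 and rack above 0.09 m and horizontal distance between tin_3 and box above 0.09 m and horizontal distance between tin_3 and basket above 0.13 m and height (world z) of tin_3 below 0.012 m and angle between tin_3's own z axis and vertical below 0.12 rad and linear speed of tin_3 below 0.02 m/s))), for 0.2 s.
At the end, for the whole second after the job is handed in: Every used-up tin (one weighing on the floor with under 1.7 N) stands upright (within 7 degrees) on the basket's floor and every full tin (over 1.7 N) stands upright on the clear box's floor, its 60 mm side within 14 degrees of the box's x axis; all at rest and released (((x of tin_1 in the frame of basket between -0.07 and 0.07 m and y of tin_1 in the frame of basket between -0.095 and 0.095 m and z of tin_1 in the frame of basket between -0.002 and 0.012 m and angle between tin_1's own z axis and vertical below 0.12 rad and linear speed of tin_1 below 0.02 m/s and angular speed of tin_1 below 0.2 rad/s and contact force between tin_1 and basket below 1.7 N) or (x of tin_1 in the frame of box between -0.034 and 0.034 m and y of tin_1 in the frame of box between -0.05 and 0.05 m and z of tin_1 in the frame of box between -0.002 and 0.009 m and angle between tin_1's own z axis and vertical below 0.12 rad and linear speed of tin_1 below 0.02 m/s and angular speed of tin_1 below 0.2 rad/s and angle between the x axis of tin_1 and the x axis of box, either way round below 0.25 rad and contact force between tin_1 and box above 1.7 N)) and ((x of tin_2 in the frame of basket between -0.07 and 0.07 m and y of tin_2 in the frame of basket between -0.095 and 0.095 m and z of tin_2 in the frame of basket between -0.002 and 0.012 m and angle between tin_2's own z axis and vertical below 0.12 rad and linear speed of tin_2 below 0.02 m/s and angular speed of tin_2 below 0.2 rad/s and contact force between tin_2 and basket below 1.7 N) or (x of tin_2 in the frame of box between -0.034 and 0.034 m and y of tin_2 in the frame of box between -0.05 and 0.05 m and z of tin_2 in the frame of box between -0.002 and 0.009 m and angle between tin_2's own z axis and vertical below 0.12 rad and linear speed of tin_2 below 0.02 m/s and angular speed of tin_2 below 0.2 rad/s and angle between the x axis of tin_2 and the x axis of box, either way round below 0.25 rad and contact force between tin_2 and box above 1.7 N)) and ((x of tin_3 in the frame of basket between -0.07 and 0.07 m and y of tin_3 in the frame of basket between -0.095 and 0.095 m and z of tin_3 in the frame of basket between -0.002 and 0.012 m and angle between tin_3's own z axis and vertical below 0.12 rad and linear speed of tin_3 below 0.02 m/s and angular speed of tin_3 below 0.2 rad/s and contact force between tin_3 and basket below 1.7 N) or (x of tin_3 in the frame of box between -0.034 and 0.034 m and y of tin_3 in the frame of box between -0.05 and 0.05 m and z of tin_3 in the frame of box between -0.002 and 0.009 m and angle between tin_3's own z axis and vertical below 0.12 rad and linear speed of tin_3 below 0.02 m/s and angular speed of tin_3 below 0.2 rad/s and angle between the x axis of tin_3 and the x axis of box, either way round below 0.25 rad and contact force between tin_3 and box above 1.7 N))); the robot touches nothing.
It fails at once if a tin is dropped (falls free by more than about 6 mm, faster than 0.35 m/s with no finger on it) ((contact force between tin_1 and the fingers below 0.01 N and linear speed of tin_1 above 0.35 m/s) or (contact force between tin_2 and the fingers below 0.01 N and linear speed of tin_2 above 0.35 m/s) or (contact force between tin_3 and the fingers below 0.01 N and linear speed of tin_3 above 0.35 m/s)).
It fails at once if a tin is tipped by more than 45 degrees (angle between any of tin_1, tin_2, tin_3's own z axis and vertical above 0.8 rad).
It fails at once if the jar, mug, brush or scraper is shifted by more than 25 mm (distance of any of jar, mug, brush, scraper from where it was at the start of the episode above 0.025 m).
It also fails if it takes over 72 s, if anything falls off the work surface, if the arm or the gripper's body presses on something with over 40 N, if the wrist force passes 120 N, or if a joint passes its speed limit or range.

ROBOT

A 7-joint arm with a two-finger parallel gripper is mounted at the origin on the work surface. World frame = base frame: x ahead of the robot, y to its left, z up, the work surface at z = 0. Lengths are in m, angles in rad, forces in N, time in s.
With the tool pointing down it reaches from about 0.35 to 0.9 m from the base axis. Payload 8.1 kg.
Tool frame: the origin (TCP) lies midway between the tips of the shut fingers; the grasp point (between the pads) lies behind it (arm.tcp_to_grasp is the z of the grasp point in the tool frame, in m); z points along the fingers, y is the line along which they close (so a half turn about z gives the same grasp; the last joint's range is limited). The gripper opens to 92 mm and grips with 3 to 60 N. Pads are 19 mm wide; open, the fingers measure 130 mm over their backs; the gripper's body (75 mm by 190 mm) begins 47 mm behind the grasp point.
Start: joints at [1.016, 0.434, 0.025, 1.573, -0.012, 1.134, -0.075], TCP at [0.273, -0.562, 0.227] pointing down, gripper open.
Joint ranges: [-2.62, 2.62], [-0.44, 2.09], [-1.27, 1.32], [0.08, 2.57], [-1.32, 4.46], [0.12, 2], [-2.74, 2.74]. Speed limits (rad/s): [2.22, 2.22, 3.01, 3.01, 3.14, 3.14, 3.14].

INTERFACE

Orientations are given as a rotation vector (axis times angle).
In Python, from cell import readout, vision, arm gives the robot as it stands.
- The arm moves only by the tool carry_out, never from a script. Its argument "increments" is one flat list of numbers, 6 for each row, row after row: the shift along the world's x, y, z in mm, then the turn, a rotation vector about the world's x, y, z in rad. In form: [tx, ty, tz, wx, wy, wz, tx, ty, tz, wx, wy, wz, ...]. A call has 1 to 20 rows; each row shifts and turns the commanded pose from where the row before left it; what a row does not reach is not made up. A row lasts 1/8 s, in which the tool goes at most 62.5 mm and 10.7 degrees, less where a joint would pass 70% of its speed; a pose out of reach is approached as far as the arm can. A call with a gripper value outside its range is refused whole. "grip" is the closure, from 0 (fully open) to 1 (shut), set as the call begins (left out, the last holds). The fingers move at their own pace and stop on an object; "newtons" is the grip in N (left out, the last holds). Time passes only in rows, so rows that do not move let the fingers close. It gives the time, the measured TCP pose, the force, the opening and the grip force at its end, in the units of the state.
- readout.observe(): the state, without advancing time (a new reading comes with each control period).
- vision.get_image(name): name is "scene" or "side" or "wrist"; returns the picture (400x640x3 uint8, red, green, blue); there is no depth.
- vision.calibration(name): a dict with "fov_y" (degrees; the focal length in pixels is half the picture's height over the tangent of half this angle, whatever the lens; pixels are square), "cx", "cy" (the principal point, pixels), "pose" (4x4, takes a point from camera to world coordinates). Camera axes: x right, y up, looking along -z (the intrinsics and any distortion apply to the point x, -y, -z); pixel columns grow to the right and rows downward; lengths in m; the calibration is good to about 2 mm. A picture is of the moment at which its call begins: read the wrist's pose just before it. calibration takes no time and is no camera call; for the wrist camera it gives the pose at the moment of the call.
- arm.sign_off(): hands the job in; it is judged then, once.
The state is a dict: "clock": time; "joints": joint angles; "dq": joint speeds; "joint_efforts": joint torques, N m; "position": TCP position; "ee_rot": TCP orientation; "force": force on the tool from outside, world axes, zero at the start; "ft_torque": the same for the moment, N m; "width": opening from 0.0 (shut) to 1.0 (fully open); "gripper_force": force on a finger pad.
Only numpy, scipy, OpenCV 4.12 (cv2) and the standard library are available. Lean on these libraries where they do the work, as an engineer would, in place of code of your own. Each camera call takes 0.05 s, during which the arm holds its last target. There are 200 camera calls.

## Working session

There is one attempt and no reset: what is moved stays moved. The work goes in short steps, Python scripts to look and compute and a tool call to move; the robot and the scene stay as the last step left them, time stands still between calls to the robot, and variables do not carry over. Pictures are saved under pics/ and viewed, at most 10 in all, crops included, and the job is handed in when it is done.

Besides the shell and the picture viewer there is one more tool, called after ">>>" in YAML: its name, and indented under it one key for each argument. carry_out: Moves the arm, as the interface text tells. Its arguments: {"type":"object","properties":{"increments":{"type":"array","items":{"type":"number"}},"grip":{"type":"number"},"newtons":{"type":"number"}},"required":["increments"]}

```bash
mkdir -p pics; python3 - <<'E'
from cell import readout, vision, arm
import cv2, numpy as np
s=readout.observe(); print(s, arm.tcp_to_grasp)
for n in ["scene","side","wrist"]:
    c=vision.calibration(n); print(n,{k:(np.round(v,4).tolist() if k=='pose' else v) for k,v in c.items()})
    cv2.imwrite(f"pics/{n}0.png",vision.get_image(n)[:,:,::-1])
E
```

```text
{'clock': 0.0, 'joints': array([ 1.01637029,  0.43519583,  0.02498016,  1.57408612, -0.01160611,
        1.13397885, -0.07510151]), 'dq': array([ 0.00039592,  0.00134643,  0.00033491,  0.00101767, -0.00068569,
       -0.0007451 ,  0.00050485]), 'joint_efforts': array([ 1.12774435e-04, -6.67847013e+01,  9.85125303e-01, -3.14453852e+01,
       -6.03415235e-02,  4.30399377e-02,  1.72591394e-04]), 'position': array([ 0.27261046, -0.56185922,  0.22596616]), 'ee_rot': array([-3.06038172e+00, -7.03257799e-01,  7.41268988e-04]), 'force': array([0.00235699, 0.34586369, 0.64666269]), 'ft_torque': array([-0.0072211,  0.0037107, -0.0259201]), 'gripper_force': 0.0, 'width': 1.0032248083839876} -0.0188
scene {'fov_y': 50.00380326133219, 'cx': 323.22124345654964, 'cy': 204.0917164245869, 'pose': [[0.0224, -0.6263, 0.7793, 1.3095], [0.9996, -0.0013, -0.0297, -0.0141], [0.0197, 0.7796, 0.626, 0.7067], [0.0, 0.0, 0.0, 1.0]]}
side {'fov_y': 51.12513375826591, 'cx': 310.10717479294647, 'cy': 193.08324050455192, 'pose': [[0.9927, 0.0904, -0.0804, 0.4394], [-0.1209, 0.7579, -0.6411, -0.5613], [0.0029, 0.6461, 0.7632, 0.6931], [0.0, 0.0, 0.0, 1.0]]}
wrist {'fov_y': 71.53337120539899, 'cx': 320.977285907404, 'cy': 196.18585834448396, 'pose': [[0.4357, 0.8569, 0.2755, 0.3475], [-0.9001, 0.4152, 0.1324, -0.5262], [-0.0009, -0.3056, 0.9521, 0.3845], [0.0, 0.0, 0.0, 1.0]]}
```

View pics/scene0.png

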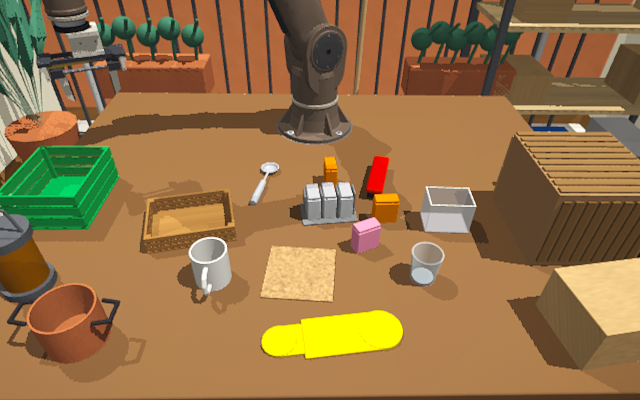

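View pics/side0.png

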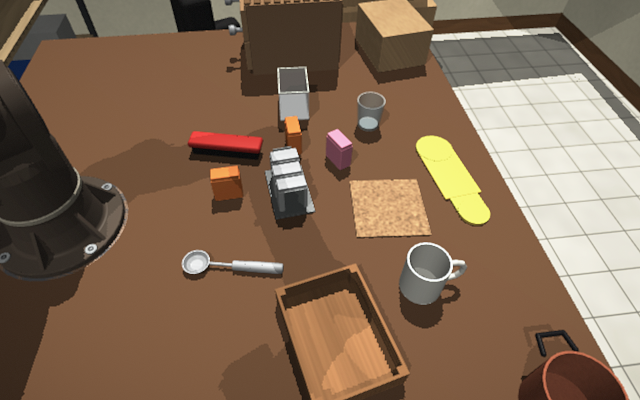

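The scene view shows three grey tins in the rack at about (312,203), (329,201) and (346,199). Their look-alikes are orange at (330,170) and (385,207), and pink at (366,235). There is a brown basket at (190,220), a green crate at (60,185), the clear box at (447,210), the mat at (300,273), the jar at (426,262) and the mug at (210,265). I choose the grey tins in the rack and will check them in a close crop.

```bash
cat > h.py <<'E'
import numpy as np, cv2
from cell import readout, vision, arm
def cam(n):
    c=vision.calibration(n); return c, 200/np.tan(np.radians(c['fov_y']/2))
def px2w(n,u,v,z,c=None):
    c,f=c or cam(n); P=c['pose']; d=P[:3,:3]@np.array([(u-c['cx'])/f,-(v-c['cy'])/f,-1]); o=P[:3,3]
    return o+d*(z-o[2])/d[2]
def w2px(n,p,c=None):
    c,f=c or cam(n); P=c['pose']; q=P[:3,:3].T@(np.asarray(p)-P[:3,3]); return np.array([c['cx']+f*q[0]/-q[2], c['cy']-f*q[1]/-q[2]])
E
python3 - <<'E'
import cv2, numpy as np
a=cv2.imread('pics/scene0.png')[150:310,130:490]; b=cv2.imread('pics/side0.png')[55:255,200:440]
cv2.imwrite('pics/c1.png',cv2.resize(a,None,fx=2.2,fy=2.2,interpolation=cv2.INTER_CUBIC))
cv2.imwrite('pics/c2.png',cv2.resize(b,None,fx=3,fy=3,interpolation=cv2.INTER_CUBIC))
E
```

```text
(no output)
```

View pics/c1.png

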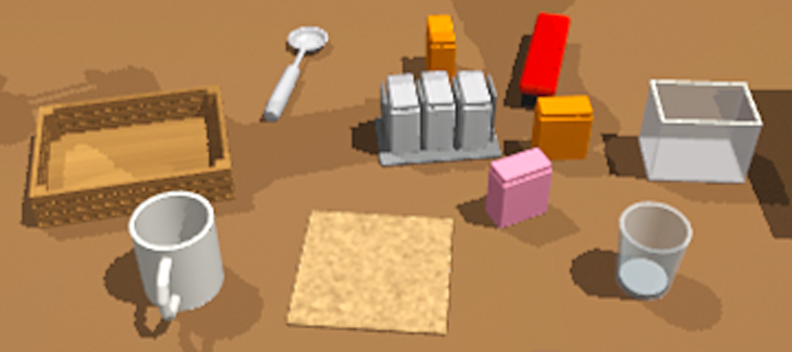

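View pics/c2.png

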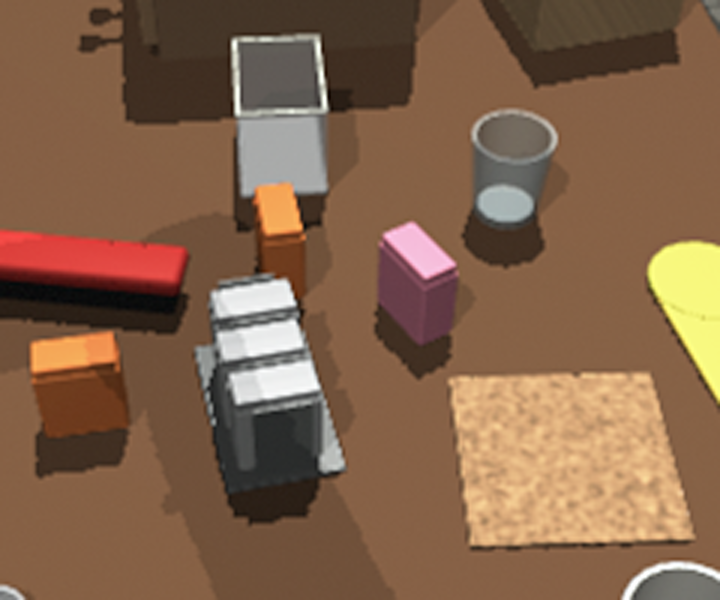

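```bash
python3 - <<'E'
from h import *
S=lambda x,y:(130+(x+.5)/2.2-.5,150+(y+.5)/2.2-.5); D=lambda x,y:(200+(x+.5)/3-.5,55+(y+.5)/3-.5)
I=lambda x,y:(x,y)
J=[("mat","scene",S,[(311,211),(453,218),(445,333),(288,323)],.004),
("mat","side",D,[(449,375),(651,372),(692,540),(471,547)],.004),
("box","scene",S,[(651,81),(751,83),(760,122),(642,122)],.085),
("box","side",D,[(232,38),(321,35),(327,111),(234,113)],.085),
("basket","scene",S,[(38,107),(218,88),(232,172),(32,196)],.045),
("basket","side",I,[(277,292),(354,267),(407,371),(327,412)],.045),
("tinL","scene",S,[(387,77),(412,75),(417,94),(390,96)],.075),
("tinR","scene",S,[(455,73),(484,71),(493,92),(463,95)],.075),
("tinR","side",D,[(211,290),(292,279),(297,308),(217,318)],.075),
("tinL","side",D,[(230,372),(317,362),(320,392),(238,404)],.075),
("base","side",D,[(196,347),(230,492),(343,466)],.005),
("base","scene",S,[(380,162),(500,157)],.005)]
for n,c,f,L,z in J:
    p=np.array([px2w(c,*f(*q),z)[:2] for q in L]); 
    print(n,c,"mean",p.mean(0).round(4),"pts",p.round(3).tolist())
    if len(p)==4: print("   edges",[(round(np.hypot(*(p[(i+1)%4]-p[i]))*1e3),round(np.degrees(np.arctan2(*(p[(i+1)%4]-p[i])[::-1])),1)) for i in range(4)])
E
```

```text
mat scene mean [ 0.6698 -0.0368] pts [[0.589, -0.106], [0.6, 0.044], [0.751, 0.03], [0.738, -0.116]]
   edges [(150, np.float64(85.9)), (152, np.float64(-5.4)), (147, np.float64(-94.9)), (150, np.float64(175.9))]
mat side mean [ 0.6706 -0.0371] pts [[0.603, 0.046], [0.753, 0.031], [0.737, -0.119], [0.59, -0.107]]
   edges [(150, np.float64(-5.7)), (151, np.float64(-96.0)), (147, np.float64(175.3)), (153, np.float64(85.0))]
box scene mean [0.5033 0.3162] pts [[0.466, 0.269], [0.469, 0.381], [0.539, 0.37], [0.539, 0.244]]
   edges [(112, np.float64(88.3)), (70, np.float64(-8.8)), (126, np.float64(-89.9)), (77, np.float64(161.2))]
box side mean [0.5049 0.3222] pts [[0.47, 0.377], [0.546, 0.373], [0.539, 0.266], [0.465, 0.272]]
   edges [(76, np.float64(-3.3)), (107, np.float64(-94.1)), (74, np.float64(175.3)), (105, np.float64(86.8))]
basket scene mean [ 0.5185 -0.3022] pts [[0.464, -0.418], [0.428, -0.223], [0.573, -0.186], [0.609, -0.382]]
   edges [(199, np.float64(100.5)), (150, np.float64(13.9)), (198, np.float64(-79.6)), (150, np.float64(-165.8))]
basket side mean [ 0.5203 -0.306 
[... 482 characters left out ...]
], [0.479, 0.058]]
   edges [(34, np.float64(96.9)), (40, np.float64(10.3)), (34, np.float64(-80.5)), (42, np.float64(-170.5))]
tinR side mean [0.4639 0.0706] pts [[0.434, 0.083], [0.492, 0.087], [0.493, 0.058], [0.437, 0.055]]
   edges [(58, np.float64(4.4)), (29, np.float64(-89.0)), (56, np.float64(-176.7)), (28, np.float64(95.0))]
tinL side mean [ 0.4719 -0.0096] pts [[0.442, 0.003], [0.501, 0.005], [0.5, -0.021], [0.445, -0.025]]
   edges [(58, np.float64(2.1)), (27, np.float64(-92.3)), (54, np.float64(-175.8)), (29, np.float64(96.4))]
base side mean [0.456  0.0074] pts [[0.419, 0.096], [0.435, -0.043], [0.514, -0.03]]
base scene mean [0.5078 0.0342] pts [[0.512, -0.034], [0.504, 0.102]]
```

The crops confirm three grey tins in the rack, with the orange and pink decoys outside it. Brown basket's outline fits 150 x 200 mm. I'll move above the rack for a closer view.

>>> carry_out:
  increments: [16.2, 49.3, 2, 0, 0, 0.1015, 16.2, 49.3, 2, 0, 0, 0.1015, 16.2, 49.3, 2, 0, 0, 0.1015, 16.2, 49.3, 2, 0, 0, 0.1015, 16.2, 49.3, 2, 0, 0, 0.1015, 16.2, 49.3, 2, 0, 0, 0.1015, 16.2, 49.3, 2, 0, 0, 0.1015, 16.2, 49.3, 2, 0, 0, 0.1015, 16.2, 49.3, 2, 0, 0, 0.1015, 16.2, 49.3, 2, 0, 0, 0.1015, 16.2, 49.3, 2, 0, 0, 0.1015, 16.2, 49.3, 2, 0, 0, 0.1015, 0, 0, 0, 0, 0, 0, 0, 0, 0, 0, 0, 0]

```text
clock: 1.9
position: [0.4669, 0.0286, 0.2504]
ee_rot: [-2.11, -2.328, 0.002]
force: [-1.1, -0.7, -0.5]
width: 1.005
gripper_force: 0.0
```

```bash
python3 - <<'E'
from h import *
c=vision.calibration('wrist'); np.save('wc.npy',c,allow_pickle=True)
im=vision.get_image('wrist')[:,:,::-1]; cv2.imwrite('pics/w1.png',im)
s=readout.observe(); print(s['position'],s['ee_rot'],s['force'],s['clock'])
for n,pts,zs in [("green",[(47,148),(113,147),(82,196),(2,188)],.045)]:
    p=np.array([px2w('scene',*q,zs)[:2] for q in pts]);print(n,p.round(3).tolist(),[round(np.hypot(*(p[(i+1)%4]-p[i]))*1e3) for i in range(4)])
E
```

```text
[0.46684409 0.02801668 0.25042445] [-2.11119024e+00 -2.32635257e+00  1.72287616e-03] [ 0.30287305 -0.27026691 -0.90365645] 1.95
green [[0.23, -0.771], [0.222, -0.587], [0.455, -0.58], [0.423, -0.792]] [185, 233, 214, 194]
```

View pics/w1.png

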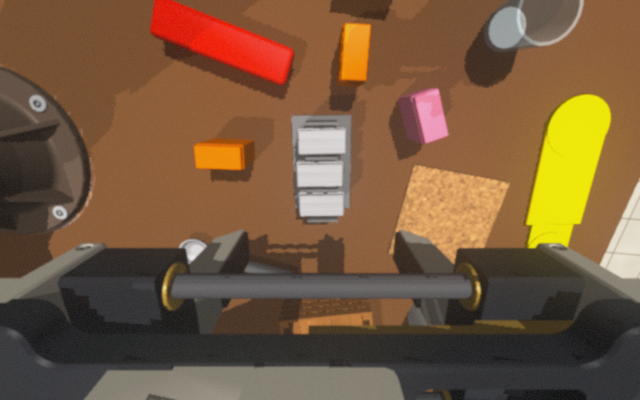

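The wrist view shows the three grey tins at (322,140), (320,174) and (321,204), the orange decoys at (355,52) and (222,155), and pink at (425,115). I'll measure the tin tops from this.

```bash
python3 - <<'E'
from h import *
c=np.load('wc.npy',allow_pickle=True).item(); C=(c,200/np.tan(np.radians(c['fov_y']/2)))
im=cv2.imread('pics/w1.png'); hsv=cv2.cvtColor(im,cv2.COLOR_BGR2HSV)
m=((hsv[...,1]<40)&(hsv[...,2]>165)).astype(np.uint8); m[:100]=0;m[230:]=0;m[:,:280]=0;m[:,365:]=0
n,l,st,ce=cv2.connectedComponentsWithStats(m)
for i in range(1,n):
    if st[i,4]<200: continue
    q=np.argwhere(l==i)[:,::-1].astype(np.float32)
    r=cv2.minAreaRect(q); b=cv2.boxPoints(r)
    w=np.array([px2w('',*p,.075,C)[:2] for p in b])
    e=w[1:]-w[:-1]
    print(st[i],ce[i].round(1),"ctr",w.mean(0).round(4),"len",np.hypot(*e.T).round(4),"ang",np.degrees(np.arctan2(e[:,1],e[:,0])).round(1))
# decoys & base
for nm,p,z in [("or1",(222,155),.07),("or2",(355,52),.07),("pink",(425,115),.07),("baseTL",(293,117),.005),("baseTR",(350,117),.005),("baseBR",(348,209),.005)]:
    print(nm,px2w('',*p,z,C)[:2].round(3))
E
```

```text
[ 298  128   48   26 1188] [321.7 140.7] ctr [0.4629 0.0731] len [0.055  0.0293 0.0565] ang [   5.6  -82.9 -174.4]
[ 297  161   46   26 1089] [319.5 173.6] ctr [0.4645 0.0325] len [0.0552 0.0312 0.0567] ang [   7.   -81.7 -173. ]
[299 192  45  24 959] [321.6 204.4] ctr [ 0.47   -0.0058] len [0.0311 0.0553 0.0311] ang [ 94.2   5.6 -83. ]
or1 [0.343 0.043]
or2 [0.49  0.172]
pink [0.581 0.114]
baseTL [0.421 0.094]
baseTR [0.5   0.102]
baseBR [ 0.515 -0.035]
```

>>> carry_out:
  increments: [-5, 22.5, 0, 0, 0, 0.01, 0, 22, 0, 0, 0, 0, 0, 0, -45, 0, 0, 0, 0, 0, -45, 0, 0, 0, 0, 0, -45, 0, 0, 0, 0, 0, -40, 0, 0, 0, 0, 0, -20, 0, 0, 0, 0, 0, -14, 0, 0, 0, 0, 0, 0, 0, 0, 0]
  grip: 0

```text
clock: 3.08
position: [0.4619, 0.0728, 0.0413]
ee_rot: [-2.099, -2.337, 0.002]
force: [-1.3, -0.6, 0.3]
width: 1.001
gripper_force: 0.0
```

>>> carry_out:
  increments: [0, 0, 0, 0, 0, 0, 0, 0, 0, 0, 0, 0, 0, 0, 0, 0, 0, 0, 0, 0, 0, 0, 0, 0, 0, 0, 0, 0, 0, 0, 0, 0, 0, 0, 0, 0]
  grip: 1
  newtons: 25

```text
clock: 3.82
position: [0.4625, 0.0738, 0.0421]
ee_rot: [2.097, 2.339, 0.001]
force: [-1.0, -0.6, 6.7]
width: 0.655
gripper_force: 25.0
```

>>> carry_out:
  increments: [0, 0, 4, 0, 0, 0, 0, 0, 12, 0, 0, 0, 0, 0, 24, 0, 0, 0, 0, 0, 25, 0, 0, 0, 0, 0, 25, 0, 0, 0, 0, 0, 15, 0, 0, 0, 0, 0, 0, 0, 0, 0, 0, 0, 0, 0, 0, 0, 0, 0, 0, 0, 0, 0, 0, 0, 0, 0, 0, 0]

```text
clock: 5.08
position: [0.4619, 0.0738, 0.1462]
ee_rot: [-2.096, -2.339, 0.001]
force: [-0.8, 0.6, -1.4]
width: 0.652
gripper_force: 25.0
```

>>> carry_out:
  increments: [0, 0, 0, 0, 0, 0]

```text
clock: 5.2
position: [0.4621, 0.0738, 0.1464]
ee_rot: [-2.097, -2.339, 0.001]
force: [-1.1, -0.8, -0.9]
width: 0.654
gripper_force: 25.0
```

>>> carry_out:
  increments: [0, 0, 0, 0, 0, 0]

```text
clock: 5.32
position: [0.4622, 0.0738, 0.1466]
ee_rot: [-2.097, -2.339, 0.0]
force: [0.3, -0.3, -0.1]
width: 0.654
gripper_force: 25.0
```

>>> carry_out:
  increments: [4, -20, 0, 0, 0, 0.0126, 7, -43, 0, 0, 0, 0.0126, 7, -45, 0, 0, 0, 0.0126, 7, -45, 0, 0, 0, 0.0126, 7, -45, 0, 0, 0, 0.0126, 7, -45, 0, 0, 0, 0.0126, 7, -45, 0, 0, 0, 0.0126, 7, -45, 0, 0, 0, 0.0126, 7, -45, 0, 0, 0, 0.0126, 7, -37, 0, 0, 0, 0.0126, 4, -20, 0, 0, 0, 0, 0, 0, 0, 0, 0, 0, 0, 0, -25, 0, 0, 0, 0, 0, -38, 0, 0, 0, 0, 0, -25, 0, 0, 0, 0, 0, -10, 0, 0, 0, 0, 0, -3, 0, 0, 0, 0, 0, 0, 0, 0, 0]

```text
clock: 7.58
position: [0.5339, -0.3611, 0.0467]
ee_rot: [1.945, 2.466, 0.001]
force: [0.2, 0.3, -0.1]
width: 0.65
gripper_force: 25.0
```

>>> carry_out:
  increments: [0, 0, -3, 0, 0, 0, 0, 0, -2, 0, 0, 0, 0, 0, 0, 0, 0, 0]

```text
clock: 7.95
position: [0.5337, -0.3615, 0.0422]
ee_rot: [1.945, 2.465, -0.0]
force: [-2.4, 1.8, 9.3]
width: 0.651
gripper_force: 25.0
```

```bash
python3 - <<'E'
from h import *
print(readout.observe()['position'],readout.observe()['force'])
a=vision.get_image('scene')[160:290,110:290,::-1]; cv2.imwrite('pics/p1.png',cv2.resize(a,None,fx=4,fy=4,interpolation=cv2.INTER_CUBIC))
E
```

```text
[ 0.53369438 -0.3615137   0.04220262] [-2.43047     1.80509403  9.30805311]
```

View pics/p1.png

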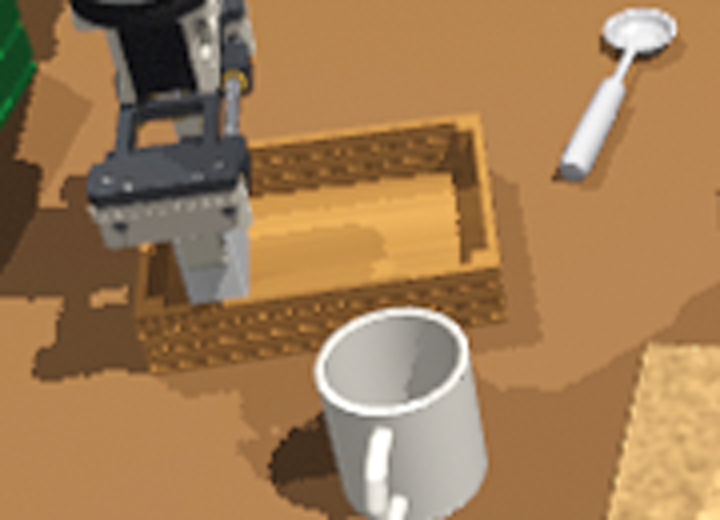

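The tin is inside the basket on its floor (9 N upward on the wrist). I'll release it and go to the middle tin.

>>> carry_out:
  increments: [0, 0, 0, 0, 0, 0, 0, 0, 0, 0, 0, 0, 0, 0, 0, 0, 0, 0, 0, 0, 15, 0, 0, 0, 0, 0, 35, 0, 0, 0, 0, 0, 40, 0, 0, 0, 0, 0, 15, 0, 0, 0, -4, 20, 0, 0, 0, -0.0126, -7, 45, 0, 0, 0, -0.0126, -7, 45, 0, 0, 0, -0.0126, -7, 45, 0, 0, 0, -0.0126, -7, 45, 0, 0, 0, -0.0126, -7, 45, 0, 0, 0, -0.0126, -7, 45, 0, 0, 0, -0.0126, -7, 45, 0, 0, 0, -0.0126, -7, 35, 0, 0, 0, -0.0126, -7, 23, 0, 0, 0, -0.0126]
  grip: 0.2

```text
clock: 10.12
position: [0.4657, 0.0337, 0.1459]
ee_rot: [-2.095, -2.341, -0.0]
force: [-0.3, -0.3, 0.1]
width: 0.797
gripper_force: 0.0
```

>>> carry_out:
  increments: [0, 0, 0, 0, 0, 0, 0, 0, 0, 0, 0, 0]
  grip: 0

```text
clock: 10.38
position: [0.4663, 0.0309, 0.1457]
ee_rot: [2.097, 2.338, -0.001]
force: [-0.1, 0.1, -0.5]
width: 0.963
gripper_force: 0.0
```

>>> carry_out:
  increments: [0, 1, -30, 0, 0, 0, 0, 0, -40, 0, 0, 0, 0, 0, -25, 0, 0, 0, 0, 0, -9, 0, 0, 0, 0, 0, 0, 0, 0, 0]

```text
clock: 11.0
position: [0.4664, 0.0321, 0.0417]
ee_rot: [-2.098, -2.338, 0.001]
force: [-0.4, -0.3, 0.9]
width: 1.001
gripper_force: 0.0
```

>>> carry_out:
  increments: [0, 0, 0, 0, 0, 0, 0, 0, 0, 0, 0, 0, 0, 0, 0, 0, 0, 0, 0, 0, 0, 0, 0, 0, 0, 0, 0, 0, 0, 0]
  grip: 1
  newtons: 25

```text
clock: 11.62
position: [0.4661, 0.0327, 0.042]
ee_rot: [2.097, 2.339, -0.001]
force: [-2.2, -0.5, 6.0]
width: 0.652
gripper_force: 25.0
```

>>> carry_out:
  increments: [0, 0, 4, 0, 0, 0, 0, 0, 12, 0, 0, 0, 0, 0, 24, 0, 0, 0, 0, 0, 25, 0, 0, 0, 0, 0, 25, 0, 0, 0, 0, 0, 15, 0, 0, 0, 0, 0, 0, 0, 0, 0, 0, 0, 0, 0, 0, 0, 0, 0, 0, 0, 0, 0, 0, 0, 0, 0, 0, 0]

```text
clock: 12.88
position: [0.4659, 0.0328, 0.1461]
ee_rot: [-2.096, -2.339, 0.001]
force: [-0.6, -0.1, -2.5]
width: 0.653
gripper_force: 25.0
```

>>> carry_out:
  increments: [0, 0, 0, 0, 0, 0]

```text
clock: 13.0
position: [0.4661, 0.0328, 0.1464]
ee_rot: [-2.097, -2.339, 0.001]
force: [0.5, -0.1, -3.1]
width: 0.651
gripper_force: 25.0
```

>>> carry_out:
  increments: [0, 0, 0, 0, 0, 0]

```text
clock: 13.12
position: [0.4662, 0.0328, 0.1466]
ee_rot: [-2.097, -2.339, 0.0]
force: [0.0, -0.3, -2.8]
width: 0.654
gripper_force: 25.0
```

About 2.8 N, so the middle tin is full and goes to the mat.

>>> carry_out:
  increments: [15, -5, 0, 0, 0, 0, 35, -12, 0, 0, 0, 0, 40, -14, 0, 0, 0, 0, 40, -14, 0, 0, 0, 0, 38, -13, 0, 0, 0, 0, 24, -8, 0, 0, 0, 0, 12, -4, 0, 0, 0, 0, 0, 0, 0, 0, 0, 0, 0, 0, -20, 0, 0, 0, 0, 0, -35, 0, 0, 0, 0, 0, -28, 0, 0, 0, 0, 0, -12, 0, 0, 0, 0, 0, -6, 0, 0, 0, 0, 0, -3, 0, 0, 0, 0, 0, -1.5, 0, 0, 0, 0, 0, 0, 0, 0, 0]

```text
clock: 15.12
position: [0.6706, -0.0372, 0.0418]
ee_rot: [2.097, 2.338, 0.001]
force: [-0.7, 0.1, -2.5]
width: 0.654
gripper_force: 25.0
```

>>> carry_out:
  increments: [0, 0, -1, 0, 0, 0, 0, 0, -0.7, 0, 0, 0, 0, 0, 0, 0, 0, 0]

```text
clock: 15.5
position: [0.6707, -0.0372, 0.0411]
ee_rot: [2.097, 2.338, 0.001]
force: [-3.0, 0.1, 9.1]
width: 0.654
gripper_force: 25.0
```

>>> carry_out:
  increments: [0, 0, 0, 0, 0, 0, 0, 0, 0, 0, 0, 0, 0, 0, 0, 0, 0, 0, 0, 0, 15, 0, 0, 0, 0, 0, 40, 0, 0, 0, 0, 0, 10, 0, 0, 0, 0, 0, 0, 0, 0, 0.1745, 0, 0, 0, 0, 0, 0.1745, 0, 0, 0, 0, 0, 0.1745, 0, 0, 0, 0, 0, 0.1745, 0, 0, 0, 0, 0, 0.1745, 0, 0, 0, 0, 0, 0.1745, 0, 0, 0, 0, 0, 0.1745, 0, 0, 0, 0, 0, 0.1745, 0, 0, 0, 0, 0, 0.1745, 0, 0, 0, 0, 0, 0, 0, 0, 0, 0, 0, 0]
  grip: 0

```text
clock: 17.62
position: [0.6702, -0.0373, 0.1046]
ee_rot: [0.164, -3.137, -0.0]
force: [-0.4, 0.2, -0.4]
width: 1.003
gripper_force: 0.0
```

```bash
python3 - <<'E'
from h import *
from scipy.spatial.transform import Rotation as R
s=readout.observe(); y=R.from_rotvec(s['ee_rot']).as_matrix(); print(s['position'],s['joints'].round(2),np.degrees(np.arctan2(y[1,1],y[0,1])),y[:,2].round(3))
c=vision.calibration('wrist'); C=(c,200/np.tan(np.radians(c['fov_y']/2)))
im=vision.get_image('wrist')[:,:,::-1]; cv2.imwrite('pics/w2.png',im)
print([w2px('',(0.6707+a,-.0372+b,.074),C).round() for a,b in [(-.03,-.016),(.03,-.016),(.03,.016),(-.03,.016)]])
E
```

```text
[ 0.67021544 -0.03726745  0.10462077] [ 0.46  0.77 -0.83  1.53  0.61  1.11  1.18] 95.99421910521271 [-0.  0. -1.]
[array([304., 185.]), array([297., 259.]), array([338., 263.]), array([349., 189.])]
```

View pics/w2.png

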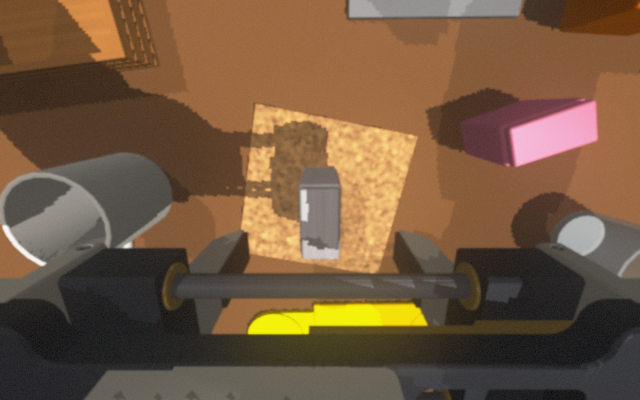

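The tin stands free on the mat at (320,215), squarely between the open fingers. I'll take it by its broad faces.

>>> carry_out:
  increments: [0, 0, -30, 0, 0, 0, 0, 0, -25, 0, 0, 0, 0, 0, -6.5, 0, 0, 0, 0, 0, 0, 0, 0, 0]

```text
clock: 18.18
position: [0.6703, -0.037, 0.0433]
ee_rot: [0.169, -3.137, -0.0]
force: [0.3, 0.7, 0.1]
width: 0.997
gripper_force: 0.0
```

>>> carry_out:
  increments: [0, 0, 0, 0, 0, 0, 0, 0, 0, 0, 0, 0, 0, 0, 0, 0, 0, 0, 0, 0, 0, 0, 0, 0, 0, 0, 0, 0, 0, 0, 0, 0, 0, 0, 0, 0, 0, 0, 0, 0, 0, 0]
  grip: 1
  newtons: 25

```text
clock: 19.05
position: [0.6703, -0.0374, 0.043]
ee_rot: [0.17, -3.137, 0.0]
force: [-0.9, -0.8, 0.8]
width: 0.343
gripper_force: 25.0
```

>>> carry_out:
  increments: [0, 0, 4, 0, 0, 0, 0, 0, 15, 0, 0, 0, 0, 0, 35, 0, 0, 0, 0, 0, 40, 0, 0, 0, 0, 0, 40, 0, 0, 0, 0, 0, 15, 0, 0, 0, 0, 0, 0, 0, 0, 0]

```text
clock: 19.92
position: [0.6705, -0.0371, 0.1928]
ee_rot: [-0.17, 3.135, -0.0]
force: [0.2, -0.4, -3.1]
width: 0.345
gripper_force: 25.0
```

>>> carry_out:
  increments: [-6, 18, 0, 0, 0, -0.0173, -12, 40, 0, 0, 0, -0.0173, -13, 42, 0, 0, 0, -0.0173, -13, 42, 0, 0, 0, -0.0173, -13, 42, 0, 0, 0, -0.0173, -13, 42, 0, 0, 0, -0.0173, -13, 42, 0, 0, 0, -0.0173, -13, 42, 0, 0, 0, -0.0173, -9, 30, 0, 0, 0, -0.0173, -5, 16, 0, 0, 0, -0.0173, 0, 0, 0, 0, 0, 0, 0, 0, 0, 0, 0, 0]

```text
clock: 21.42
position: [0.5605, 0.3172, 0.1907]
ee_rot: [-0.102, -3.139, 0.003]
force: [-0.5, -0.8, -3.1]
width: 0.351
gripper_force: 25.0
```

```bash
python3 - <<'E'
from h import *
from scipy.spatial.transform import Rotation as R
s=readout.observe(); y=R.from_rotvec(s['ee_rot']).as_matrix(); print(s['position'],s['joints'].round(2),np.degrees(np.arctan2(y[1,1],y[0,1])))
c=vision.calibration('wrist'); np.save('wc3.npy',c,allow_pickle=True)
im=vision.get_image('wrist')[:,:,::-1]; cv2.imwrite('pics/w3.png',im)
E
```

```text
[0.56051033 0.31720383 0.19073024] [-0.08  0.64 -0.84  1.52  0.49  1.21  0.5 ] 86.27854382504276
```

View pics/w3.png

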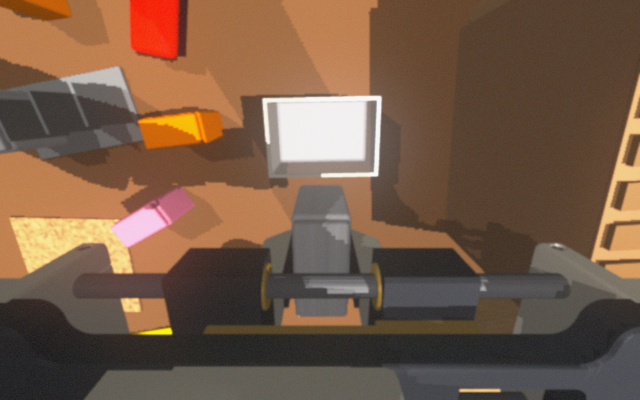

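```bash
python3 - <<'E'
from h import *
c=np.load('wc3.npy',allow_pickle=True).item(); C=(c,200/np.tan(np.radians(c['fov_y']/2)))
im=cv2.imread('pics/w3.png'); m=(im.min(2)>150).astype(np.uint8); m[:85]=0;m[184:]=0;m[:,:250]=0;m[:,395:]=0
n,l,st,_=cv2.connectedComponentsWithStats(m); print(st[1:][st[1:,4]>20])
h=cv2.convexHull(np.argwhere(m)[:,::-1].astype(np.int32)); q=cv2.approxPolyDP(h,4,True)[:,0]
print(q.tolist())
for z in (.085,):
    w=np.array([px2w('',*p,z,C)[:2] for p in q.astype(float)]); print(w.round(4).tolist())
    r=cv2.minAreaRect((np.array([px2w('',*p,z,C)[:2] for p in h[:,0].astype(float)])*1000).astype(np.float32)); print(r)
E
```

```text
[[ 262   96  120   82 6840]]
[[381, 97], [376, 176], [322, 177], [280, 161], [266, 142], [263, 98]]
[[0.4723, 0.3761], [0.5449, 0.3713], [0.5424, 0.3186], [0.524, 0.2793], [0.5052, 0.2682], [0.4662, 0.2704]]
((505.4617919921875, 321.2419128417969), (107.58106231689453, 74.75181579589844), 87.35781860351562)
```

```bash
python3 - <<'E'
from h import *
c=np.load('wc3.npy',allow_pickle=True).item(); C=(c,200/np.tan(np.radians(c['fov_y']/2)))
im=cv2.imread('pics/w3.png',0).astype(int); 
a=np.radians(-3.7); ex=np.array([np.cos(a),np.sin(a)]); ey=np.array([-ex[1],ex[0]])
for z in (.2217,.1517):
  print(z,[w2px('',np.r_[np.array([.5609,.3172])+sx*.03*ex+sy*.016*ey,z],C).round(1).tolist() for sx,sy in [(-1,-1),(-1,1),(1,1),(1,-1)]])
for u in (312,321,330): print(u,im[178:270,u].tolist())
print(im[205,285:360].tolist()); print(im[192,285:360].tolist())
E
```

```text
0.2217 [[289.8, 220.3], [354.2, 220.3], [350.5, 319.1], [293.6, 319.1]]
0.1517 [[300.2, 183.5], [343.6, 183.5], [341.8, 255.7], [302.0, 255.7]]
312 [135, 133, 134, 132, 131, 129, 125, 115, 110, 107, 108, 108, 110, 108, 107, 105, 105, 105, 104, 105, 101, 103, 101, 105, 104, 100, 103, 102, 103, 101, 101, 100, 101, 101, 101, 103, 106, 113, 117, 118, 113, 106, 92, 93, 99, 101, 106, 110, 109, 111, 108, 108, 108, 111, 108, 109, 108, 110, 110, 110, 110, 109, 109, 106, 109, 109, 107, 108, 109, 108, 109, 110, 109, 109, 108, 108, 107, 108, 105, 106, 107, 106, 109, 107, 106, 106, 107, 107, 107, 104, 102, 107]
321 [139, 133, 135, 134, 133, 131, 127, 116, 111, 106, 110, 110, 108, 106, 107, 105, 109, 108, 106, 108, 106, 107, 107, 104, 108, 103, 108, 104, 104, 106, 103, 103, 104, 101, 103, 104, 111, 114, 116, 118, 115, 107, 96, 93, 97, 103, 107, 110, 111, 109, 105, 108, 107, 107, 105, 106, 107, 105, 106, 109, 106, 104, 107, 107, 107, 106, 103, 102, 103, 105, 104, 105, 104, 103, 105, 105, 103, 107, 104, 104, 101, 105, 107, 106, 105, 104, 100, 105, 105, 101, 104, 105]
330 [139, 135, 135, 137, 134, 13
[... 482 characters left out ...]
, 106, 99, 101, 99, 103, 103, 103, 101, 102, 102, 103, 103, 100, 101, 101, 102, 104, 102, 101, 102, 104, 101, 101, 102, 102, 106, 104, 104, 104, 103, 103, 104, 103, 103, 104, 107, 105, 106, 107, 116, 117, 120, 121, 118, 119, 118, 120, 120, 120, 117, 112, 108, 114, 124, 124, 129, 124, 126, 125, 126, 130, 125, 126, 127, 126]
[126, 129, 125, 130, 128, 127, 125, 126, 126, 127, 130, 129, 123, 113, 104, 105, 107, 109, 105, 104, 103, 106, 105, 106, 105, 106, 105, 107, 104, 103, 107, 107, 105, 107, 105, 107, 107, 111, 109, 109, 110, 108, 108, 108, 108, 107, 107, 108, 108, 108, 111, 111, 110, 108, 107, 111, 110, 110, 117, 126, 131, 132, 129, 130, 128, 129, 130, 129, 131, 129, 129, 129, 129, 131, 130]
```

>>> carry_out:
  increments: [-15, 1.5, 0, 0, 0, 0.007, -26, 2, 0, 0, 0, 0, -15, 1, 0, 0, 0, 0, 0, 0, 0, 0, 0, 0, 0, 0, -20, 0, 0, 0, 0, 0, -20, 0, 0, 0, 0, 0, -10, 0, 0, 0, 0, 0, 0, 0, 0, 0]

```text
clock: 22.48
position: [0.5039, 0.3228, 0.1406]
ee_rot: [-0.09, -3.138, 0.002]
force: [0.7, 0.3, -2.4]
width: 0.347
gripper_force: 25.0
```

```bash
python3 - <<'E'
from h import *
print(readout.observe()['position'])
a=vision.get_image('side')[50:110,255:335,::-1]; b=vision.get_image('scene')[150:250,390:500,::-1]
a=cv2.resize(a,(400,300),interpolation=cv2.INTER_CUBIC);b=cv2.resize(b,(400,364),interpolation=cv2.INTER_CUBIC)
cv2.imwrite('pics/p2.png',np.hstack([cv2.copyMakeBorder(a,0,64,0,0,0),b]))
E
```

```text
[0.50386614 0.32280748 0.14055121]
```

View pics/p2.png

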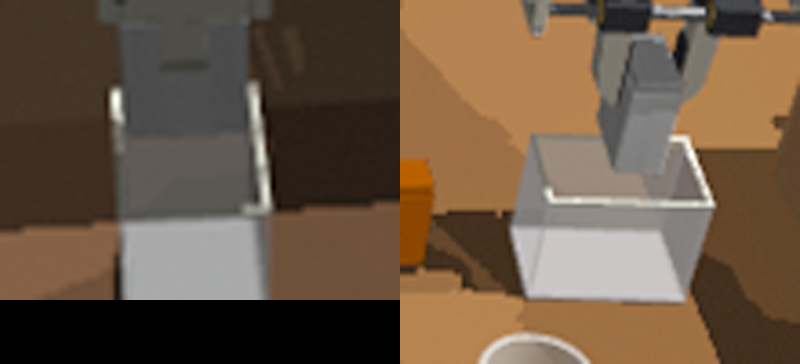

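The side crop (left) shows the tin at 123-248 between rim walls at about 120-252, and the scene crop shows it above the box. It is centred to about 1 mm, so I'll lower it gently.

>>> carry_out:
  increments: [0.4, -0.5, -10, 0, 0, 0, 0, 0, -10, 0, 0, 0, 0, 0, -10, 0, 0, 0, 0, 0, 0, 0, 0, 0]

```text
clock: 23.08
position: [0.5041, 0.3222, 0.1109]
ee_rot: [-0.09, -3.139, 0.002]
force: [-0.5, -0.0, -1.8]
width: 0.346
gripper_force: 25.0
```

Inside the rim with no contact; I'll go on down.

>>> carry_out:
  increments: [0, 0, -15, 0, 0, 0, 0, 0, -20, 0, 0, 0, 0, 0, -18, 0, 0, 0, 0, 0, -8, 0, 0, 0, 0, 0, -4, 0, 0, 0, 0, 0, 0, 0, 0, 0]

```text
clock: 23.82
position: [0.5046, 0.323, 0.0471]
ee_rot: [-0.09, -3.14, -0.0]
force: [-1.1, -0.1, -2.4]
width: 0.343
gripper_force: 25.0
```

>>> carry_out:
  increments: [0, 0, -2, 0, 0, 0, 0, 0, -1.5, 0, 0, 0, 0, 0, 0, 0, 0, 0]

```text
clock: 24.2
position: [0.5047, 0.3228, 0.0436]
ee_rot: [0.09, 3.14, 0.0]
force: [0.0, 0.4, -2.9]
width: 0.344
gripper_force: 25.0
```

>>> carry_out:
  increments: [0, 0, -1, 0, 0, 0, 0, 0, -0.8, 0, 0, 0, 0, 0, 0, 0, 0, 0]

```text
clock: 24.58
position: [0.5047, 0.3228, 0.042]
ee_rot: [0.09, 3.14, -0.0]
force: [-0.1, -1.2, 0.9]
width: 0.345
gripper_force: 25.0
```

Touching the floor. I'll release with a small opening, lift out, and head to the last tin.

>>> carry_out:
  increments: [0, 0, 0, 0, 0, 0, 0, 0, 0, 0, 0, 0, 0, 0, 0, 0, 0, 0, 0, 0, 10, 0, 0, 0, 0, 0, 30, 0, 0, 0, 0, 0, 40, 0, 0, 0, 0, 0, 24, 0, 0, 0, -2, -15, 0, 0, 0, -0.1405, -4, -35, 0, 0, 0, -0.1405, -4, -38, 0, 0, 0, -0.1405, -4, -38, 0, 0, 0, -0.1405, -4, -38, 0, 0, 0, -0.1405, -4, -38, 0, 0, 0, -0.1405, -4, -38, 0, 0, 0, -0.1405, -4, -38, 0, 0, 0, -0.1405, -3, -33, 0, 0, 0, -0.1405, -1, -20, 0, 0, 0, -0.1405]
  grip: 0.5

```text
clock: 26.7
position: [0.4705, -0.0098, 0.1464]
ee_rot: [2.104, 2.332, 0.0]
force: [-0.7, -0.3, -0.1]
width: 0.499
gripper_force: 0.0
```

>>> carry_out:
  increments: [0, 0, 0, 0, 0, 0, 0, 0, 0, 0, 0, 0, 0, 0, 0, 0, 0, 0]
  grip: 0

```text
clock: 27.08
position: [0.4708, -0.0069, 0.1459]
ee_rot: [-2.094, -2.342, -0.001]
force: [0.6, 0.1, -1.3]
width: 0.774
gripper_force: 0.0
```

```bash
python3 - <<'E'
from h import *
from scipy.spatial.transform import Rotation as R
s=readout.observe(); y=R.from_rotvec(s['ee_rot']).as_matrix(); print(s['position'],s['joints'].round(2),np.degrees(np.arctan2(y[1,1],y[0,1])))
E
```

```text
[ 0.47076591 -0.00692951  0.14590445] [ 0.34  0.34 -0.54  2.01  0.22  0.86 -0.21] 6.4101673355556885
```

>>> carry_out:
  increments: [0, -1, 0, 0, 0, 0, 0, 0, 0, 0, 0, 0, 0, 0, -30, 0, 0, 0, 0, 0, -40, 0, 0, 0, 0, 0, -25, 0, 0, 0, 0, 0, -9, 0, 0, 0, 0, 0, 0, 0, 0, 0]

```text
clock: 27.95
position: [0.4706, -0.009, 0.0417]
ee_rot: [-2.097, -2.339, 0.0]
force: [-0.4, 0.8, 0.4]
width: 1.003
gripper_force: 0.0
```

>>> carry_out:
  increments: [0, 0, 0, 0, 0, 0, 0, 0, 0, 0, 0, 0, 0, 0, 0, 0, 0, 0, 0, 0, 0, 0, 0, 0, 0, 0, 0, 0, 0, 0]
  grip: 1
  newtons: 25

```text
clock: 28.58
position: [0.4709, -0.0093, 0.0421]
ee_rot: [2.098, 2.338, 0.0]
force: [-1.7, -0.6, 6.3]
width: 0.653
gripper_force: 25.0
```

>>> carry_out:
  increments: [0, 0, 4, 0, 0, 0, 0, 0, 12, 0, 0, 0, 0, 0, 24, 0, 0, 0, 0, 0, 25, 0, 0, 0, 0, 0, 25, 0, 0, 0, 0, 0, 15, 0, 0, 0, 0, 0, 0, 0, 0, 0, 0, 0, 0, 0, 0, 0, 0, 0, 0, 0, 0, 0, 0, 0, 0, 0, 0, 0]

```text
clock: 29.82
position: [0.4703, -0.0092, 0.1462]
ee_rot: [-2.097, -2.338, 0.001]
force: [0.1, -0.3, -1.0]
width: 0.648
gripper_force: 25.0
```

>>> carry_out:
  increments: [0, 0, 0, 0, 0, 0]

```text
clock: 29.95
position: [0.4705, -0.0092, 0.1464]
ee_rot: [-2.097, -2.338, 0.0]
force: [0.4, 0.7, -1.5]
width: 0.648
gripper_force: 25.0
```

>>> carry_out:
  increments: [0, 0, 0, 0, 0, 0]

```text
clock: 30.08
position: [0.4706, -0.0092, 0.1466]
ee_rot: [-2.098, -2.338, 0.0]
force: [-0.7, 0.6, -1.8]
width: 0.652
gripper_force: 25.0
```

About -1.4 N is ambiguous, so I'll take more readings.

>>> carry_out:
  increments: [0, 0, 0, 0, 0, 0]

```text
clock: 30.2
position: [0.4707, -0.0092, 0.1468]
ee_rot: [2.098, 2.339, 0.0]
force: [0.5, -0.4, -1.1]
width: 0.651
gripper_force: 25.0
```

>>> carry_out:
  increments: [0, 0, 0, 0, 0, 0]

```text
clock: 30.32
position: [0.4707, -0.0092, 0.1468]
ee_rot: [2.098, 2.338, 0.0]
force: [-0.6, -0.5, -0.5]
width: 0.653
gripper_force: 25.0
```

>>> carry_out:
  increments: [0, 0, 0, 0, 0, 0]

```text
clock: 30.45
position: [0.4706, -0.0092, 0.1468]
ee_rot: [2.098, 2.339, 0.0]
force: [-0.1, -0.1, -0.2]
width: 0.654
gripper_force: 25.0
```

>>> carry_out:
  increments: [0, 0, 0, 0, 0, 0]

```text
clock: 30.58
position: [0.4706, -0.0092, 0.1468]
ee_rot: [2.098, 2.338, -0.0]
force: [-0.5, 0.2, -0.5]
width: 0.655
gripper_force: 25.0
```

>>> carry_out:
  increments: [0, 0, 0, 0, 0, 0]

```text
clock: 30.7
position: [0.4707, -0.0092, 0.1468]
ee_rot: [2.098, 2.338, 0.0]
force: [-0.2, -0.7, -0.4]
width: 0.645
gripper_force: 25.0
```

>>> carry_out:
  increments: [0, 0, 0, 0, 0, 0]

```text
clock: 30.82
position: [0.4706, -0.0092, 0.1468]
ee_rot: [2.098, 2.338, -0.0]
force: [-0.5, -1.4, -0.4]
width: 0.651
gripper_force: 25.0
```

Mean is about -0.8 N, so this one is used up and goes to the basket.

>>> carry_out:
  increments: [3, -15, 0, 0, 0, 0.0126, 6, -35, 0, 0, 0, 0.0126, 7, -42, 0, 0, 0, 0.0126, 7, -42, 0, 0, 0, 0.0126, 7, -42, 0, 0, 0, 0.0126, 7, -42, 0, 0, 0, 0.0126, 6, -35, 0, 0, 0, 0.0126, 4, -25, 0, 0, 0, 0.0126, 1, -12, 0, 0, 0, 0.0126, 0, 0, 0, 0, 0, 0.0126, 0, 0, -25, 0, 0, 0, 0, 0, -38, 0, 0, 0, 0, 0, -25, 0, 0, 0, 0, 0, -10, 0, 0, 0, 0, 0, -3, 0, 0, 0, 0, 0, -3, 0, 0, 0, 0, 0, -1.2, 0, 0, 0, 0, 0, 0, 0, 0, 0]

```text
clock: 33.08
position: [0.5191, -0.2994, 0.0422]
ee_rot: [1.946, 2.465, 0.0]
force: [-0.1, -0.9, 1.5]
width: 0.65
gripper_force: 25.0
```

Down on the floor. I'll release, lift clear and check.

>>> carry_out:
  increments: [0, 0, 0, 0, 0, 0, 0, 0, 0, 0, 0, 0, 0, 0, 0, 0, 0, 0, 0, 0, 15, 0, 0, 0, 0, 0, 35, 0, 0, 0, 0, 0, 40, 0, 0, 0, 0, 0, 40, 0, 0, 0, -10, 40, 30, 0, 0, 0, -10, 45, 30, 0, 0, 0, -10, 45, 20, 0, 0, 0, -10, 45, 0, 0, 0, 0, -10, 45, 0, 0, 0, 0, -5, 20, 0, 0, 0, 0, 0, 0, 0, 0, 0, 0, 0, 0, 0, 0, 0, 0]
  grip: 0.2

```text
clock: 34.95
position: [0.4639, -0.0603, 0.252]
ee_rot: [1.947, 2.464, -0.0]
force: [-0.8, 0.1, -0.1]
width: 0.805
gripper_force: 0.0
```

```bash
python3 - <<'E'
from h import *
a=vision.get_image('scene')[150:300,130:490,::-1]; b=vision.get_image('side')[30:400,180:460,::-1]
a=cv2.resize(a,(480,200),interpolation=cv2.INTER_CUBIC)
a=np.vstack([a,cv2.resize(vision.get_image('wrist')[:,:,::-1],(480,300))])
b=cv2.resize(b,(300,396)); b=cv2.copyMakeBorder(b,0,104,0,0,0)
cv2.imwrite('pics/end.png',np.hstack([a,b]))
E
```

```text
(no output)
```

View pics/end.png

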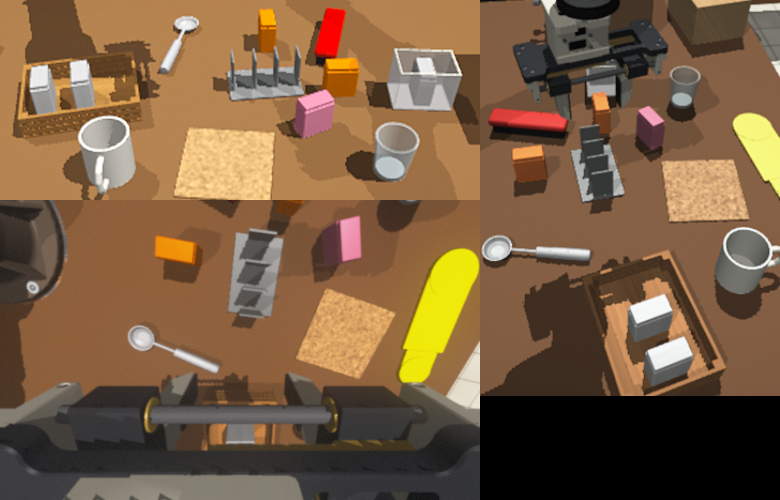

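Two tins stand upright in the basket at (40,90) and (80,83), and one stands in the clear box at (425,75). The bystanders are where they were and the gripper is clear, so I'm handing in.

```bash
python3 -c "
from cell import arm; print(arm.sign_off())"
```

```text
the job is handed in; nothing more can be done
None
```

I handed the job in at about 35 s of the 72 s: the one full tin stands in the clear box, having been stood on the mat and re-gripped, and both used-up tins stand in the basket; the verdict was not reported back.

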